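# Load the fresh cell into the burner igniter's spring holder

### The job

The burner's igniter needs its battery. Take the big black cell with the copper band from the round tray, press its flat end against the holder's spring plate, then bring it down past the yellow retaining lip and let go, so that it lies fully home on the rails with its nub end under the lip. Leave the smaller green cell where it is.

Things in the scene. Friction and masses are not known exactly. Their poses are not given: they have to be found in the camera images.
- cell: Fresh cell: black cylinder, copper band at the nub end, 34 mm diameter, 61 mm long with its 2 mm nub, 120 g. Origin at its centre; x along it to the flat end (nub at -x), under 70 degrees from its way in the holder. Lies on two rails (11 mm high, inside its width) on a round aluminium tray (230 mm wide, floor 4 mm, rim 10 mm high), axis 23 mm above the counter; free for fingers on both sides.
- small_cell: Bystander: smaller green cell with a white band, 26 mm diameter, 50 mm long, on the same rails, in line with the big cell, before or behind it, centres 92 mm apart. Origin at its centre, x along it.
- holder: Fixed battery holder: black base 56 mm wide, 10 mm high, x -52 to +85 mm. Origin on the counter under its long axis; x towards the spring, z up. No side walls. Two rails carry the cell, axis at z 29 mm, and centre it if within 6 mm. At -x an end wall (inner face x -40 mm) bears a yellow lip reaching to x -30 mm, z 48 to 52 mm. Home: nub on that wall, cell's centre at x -9.5 mm.
- spring_plate (a joint): Push-back of the brass plate at the holder's +x end, m: 0 to 0.040; 0.008 with the cell home. Plate 40 mm wide, z 18 to 72 mm, face at holder x 13 mm at rest; coil spring behind, 2.2 N at rest + 120 N/m. Held level above the lip (axis z 69 to 76 mm) the cell bears on it; with its centre at x +4 to +19 mm it goes straight down past the lip. Let go, the spring slides it home.
There are look-alikes about, which are no part of the job. What is shaped like the cell but blue is not meant.

How it is judged:
By the outcome, as a careful person would: the job done as asked, in the order asked, and still so for the second after the job is handed in, with the robot touching nothing.
It also fails if it takes over 43 s, if anything falls off the work surface, if the arm or the gripper's body presses on something with over 40 N, if the wrist force passes 120 N, or if a joint passes its speed limit or range.

### The arm

A 7-joint arm with a two-finger parallel gripper is mounted at the origin on the work surface. World frame = base frame: x ahead of the robot, y to its left, z up, the work surface at z = 0. Lengths are in m, angles in rad, forces in N, time in s.
With the tool pointing down it reaches from about 0.425 to 0.925 m from the base axis. Payload 6.8 kg.
Tool frame: the origin (TCP) lies on the centre line of the jaws, within the pads' length; the fingertips stand 11 mm ahead of it and the grasp point (between the pads) lies 8 mm behind it; z points along the fingers, y is the direction in which the jaws open and shut (so a half turn about z gives the same grasp; the last joint's range is limited). The gripper opens to 88 mm and grips with 3 to 60 N. Pads are 20 mm wide; open, the fingers measure 115 mm over their backs; the gripper's body (75 mm by 178 mm) begins 61 mm behind the grasp point.
Start: joints at [1.21, 0.477, 0.022, 1.555, -0.011, 1.109, -0.083], TCP at [0.169, -0.654, 0.234] pointing down, gripper open.
Joint ranges: [-2.96, 2.96], [-0.34, 2.1], [-1.41, 1.46], [0.24, 2.44], [-1.37, 4.51], [0.17, 1.92], [-2.96, 2.96]. Speed limits (rad/s): [2.39, 2.39, 3.14, 3.14, 3.14, 3.14, 3.14].

### API

Orientations are given as [roll, pitch, yaw] about the fixed x, y, z axes, in that order (R = Rz(yaw) Ry(pitch) Rx(roll)).
In Python, from cell import arm, vision, ticket gives the robot as it stands. The module is installed in compiled form; this text tells all that it offers.
- The arm moves only by the tool move_arm, never from a script. Its argument "deltas" is a list that holds one entry, the list of rows, each a list of 6 numbers: the shift along the tool's x, y, z in m, then the turn, a rotation vector about the tool's x, y, z in units of 5 degrees (1.0 is 5 degrees). A call has 1 to 12 rows; each row is the pose to reach, as a shift and turn from the pose commanded when the call began, along the tool's axes at that moment; what a row does not reach only later rows make up. A row lasts 1/10 s, in which the tool goes at most 50 mm and 8.59 degrees, less where a joint would pass 70% of its speed; a pose out of reach is approached as far as the arm can. A call with a gripper value outside its range is refused whole. "gripper" is the opening, from 0 (shut) to 1 (fully open), set as the call begins (left out, the last holds). The fingers move at their own pace and stop on an object; "newtons" is the grip in N (left out, the last holds). Time passes only in rows, so rows that repeat a pose let the fingers close. It gives the time, the measured TCP pose, the force and the opening at its end, in the units of the state.
- arm.get_state(): the state, without advancing time (a new reading comes with each control period).
- vision.capture(name): name is "scene" or "top"; returns a dict with "pixels" (400x640x3 uint8, red, green, blue), "mtx" (3x3 intrinsics, pixels), "world_from_camera" (4x4, takes a point from camera to world coordinates). Camera axes: x right, y down, z forward; pixel columns grow to the right and rows downward; lengths in m; the calibration is good to about 2 mm. A picture is of the moment at which its call begins. There is no depth.
- ticket.sign_off(): hands the job in, once; it reports no verdict.
The state is a dict: "t": time; "qpos": joint angles; "joint_vel": joint speeds; "effort": joint torques, N m; "ee_pos": TCP position; "orientation": TCP orientation; "force": force on the tool from outside, world axes, zero at the start; "wrist_torque": the same for the moment, N m; "finger_gap": finger opening in m.
Only numpy, scipy, OpenCV 4.12 (cv2) and the standard library are available. Lean on these libraries where they do the work, as an engineer would, in place of code of your own. Each camera call takes 0.05 s, during which the arm holds its last target. There are 200 camera calls.

## Working session

There is one attempt and no reset: what is moved stays moved. The work goes in short steps, Python scripts to look and compute and a tool call to move; the robot and the scene stay as the last step left them, time stands still between calls to the robot, and variables do not carry over. Pictures are saved under pics/ and viewed, about 8 in all and at most 12, crops included, and the job is handed in when it is done.

Besides the shell and the picture viewer there is one more tool, called after "Call:" as name(argument=value, ...) on one line, values as JSON. move_arm: Moves the arm, as the interface text tells. Its arguments: {"type":"object","properties":{"deltas":{"type":"array"},"gripper":{"type":"number"},"newtons":{"type":"number"}},"required":["deltas"]}

```bash
mkdir -p pics
cat > h.py <<'E'
import numpy as np, cv2
from cell import arm, vision, ticket
def snap(n,f):
    d=vision.capture(n); cv2.imwrite(f,cv2.cvtColor(d["pixels"],cv2.COLOR_RGB2BGR)); np.savez(f[:-4]+'.npz',**d); return d
def ray(d,u,v,z):
    T=d["world_from_camera"]; r=T[:3,:3]@np.linalg.solve(d["mtx"],[u,v,1.]); o=T[:3,3]
    return o+r*(z-o[2])/r[2]
def proj(d,p):
    T=d["world_from_camera"]; c=T[:3,:3].T@(np.array(p)-T[:3,3]); q=d["mtx"]@c; return q[:2]/q[2]
E
python3 - <<'E'
from h import *
for n in("top","scene"):
    d=snap(n,f"pics/{n}0.png"); print(n,d["mtx"].round(1).tolist(),d["world_from_camera"].round(3).tolist())
s=arm.get_state(); print({k:np.round(v,3).tolist() for k,v in s.items()})
E
```

```text
top [[366.2, 0.0, 322.1], [0.0, 366.2, 199.8], [0.0, 0.0, 1.0]] [[0.011, -0.995, 0.096, 0.416], [-0.999, -0.008, 0.035, -0.132], [-0.034, -0.096, -0.995, 0.801], [0.0, 0.0, 0.0, 1.0]]
scene [[506.0, 0.0, 327.4], [0.0, 506.0, 202.1], [0.0, 0.0, 1.0]] [[-0.758, 0.512, -0.404, 0.989], [0.652, 0.598, -0.466, 0.49], [0.003, -0.617, -0.787, 1.033], [0.0, 0.0, 0.0, 1.0]]
{'t': 0.1, 'qpos': [1.21, 0.478, 0.022, 1.556, -0.012, 1.109, -0.083], 'joint_vel': [-0.0, -0.002, -0.0, -0.001, -0.001, -0.0, -0.0], 'effort': [0.005, -58.409, 1.54, -27.332, -0.054, 0.013, 0.0], 'ee_pos': [0.169, -0.653, 0.233], 'orientation': [-3.14, 0.0, 0.253], 'force': [0.92, 0.657, 0.713], 'wrist_torque': [0.007, -0.05, 0.059], 'finger_gap': 0.088}
```

View pics/top0.png

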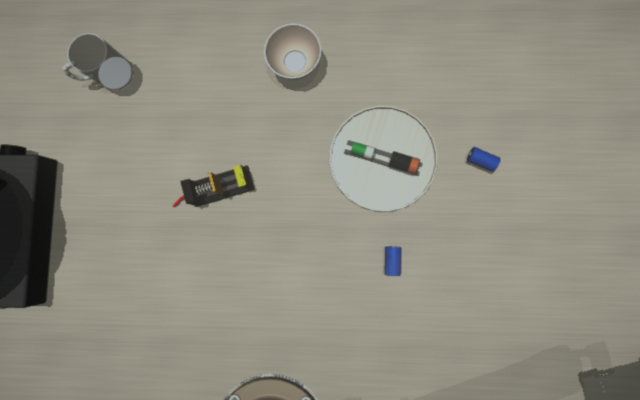

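View pics/scene0.png

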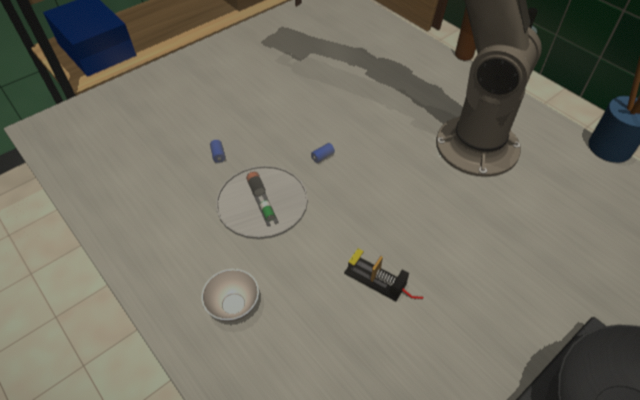

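Top view: the black cell with the copper band is at about (405,162), nub end to the right. The green cell is at (362,150), and the blue look-alikes at (484,160) and (393,261) are not meant. The holder is at (218,185), with its yellow lip at (240,176) and its spring to the left. The scene view agrees: black/copper cell at (257,185), holder at (378,273).

Run:
```python
from h import *
D={n:dict(np.load(f"pics/{n}0.npz")) for n in("top","scene")}
R={"top":{"t":(335,130,440,190),"h":(165,155,265,215)},"scene":{"t":(235,160,290,230),"h":(335,240,430,305)}}
tiles=[]
for n,d in D.items():
    im=cv2.cvtColor(d["pixels"],cv2.COLOR_RGB2BGR); hsv=cv2.cvtColor(im,cv2.COLOR_BGR2HSV)
    H,S,V=[hsv[...,i].astype(int) for i in range(3)]
    M={"t":{"copper":(H<16)&(S>110)&(V>60),"black":(V<75),"green":(H>45)&(H<85)&(S>100)},
       "h":{"yellow":(H>=25)&(H<35)&(S>130)&(V>90),"brass":(H>=12)&(H<25)&(S>130)&(V>80),"black":V<70}}
    for k,(a,b,c,e) in R[n].items():
        for m,mask in M[k].items():
            w=np.zeros(mask.shape,np.uint8); w[b:e,a:c]=mask[b:e,a:c]
            nn,l,st,ce=cv2.connectedComponentsWithStats(w)
            for i in range(1,nn):
                if st[i,4]>=15:
                    pts=np.argwhere(l==i)[:,::-1].astype(np.float32); r=cv2.minAreaRect(pts)
                    print(n,k,m,st[i,4],ce[i].round(1),np.round(cv2.boxPoints(r),1).tolist())
        tiles.append(cv2.resize(im[b:e,a:c],(400,int(400*(e-b)/(c-a))) if n=="top" else (int(290*(c-a)/(e-b)),290),interpolation=cv2.INTER_CUBIC))
cv=np.zeros((600,800,3),np.uint8)
for t,(x,y) in zip(tiles,[(0,0),(400,0),(0,300),(350,300)]):
    t=t[:600-y,:800-x]; cv[y:y+t.shape[0],x:x+t.shape[1]]=t
cv2.imwrite("pics/crop.png",cv)
```

```text
top t copper 110 [413.4 165. ] [[407.5, 170.5], [411.8999938964844, 157.3000030517578], [419.3999938964844, 159.8000030517578], [415.0, 173.0]]
top t black 20 [356.8 154.9] [[350.79998779296875, 153.60000610351562], [351.20001220703125, 152.39999389648438], [363.20001220703125, 156.39999389648438], [362.79998779296875, 157.60000610351562]]
top t black 302 [399.6 161.7] [[387.3999938964844, 165.89999389648438], [391.79998779296875, 151.1999969482422], [411.20001220703125, 157.10000610351562], [406.79998779296875, 171.6999969482422]]
top t green 124 [358.4 148.6] [[350.6000061035156, 151.1999969482422], [353.70001220703125, 141.89999389648438], [365.70001220703125, 145.89999389648438], [362.6000061035156, 155.1999969482422]]
top h yellow 167 [239.3 175.7] [[232.5, 166.6999969482422], [240.39999389648438, 164.5], [246.1999969482422, 184.5], [238.1999969482422, 186.8000030517578]]
top h brass 55 [211.5 181.3] [[207.60000610351562, 173.39999389648438], [210.89999389648438, 172.5], [215.1999969482422, 189.89999389648438], [211.89999389648438, 190.8000030517578]]
top h black 1220 [215.3 188
[... 625 characters left out ...]
.1999969482422]]
scene h yellow 110 [355.4 256.7] [[347.8999938964844, 261.3999938964844], [358.1000061035156, 247.8000030517578], [363.3999938964844, 251.8000030517578], [353.20001220703125, 265.3999938964844]]
scene h brass 47 [376.8 263.9] [[371.1000061035156, 268.5], [380.3999938964844, 256.5], [383.20001220703125, 258.70001220703125], [373.8999938964844, 270.70001220703125]]
scene h black 50 [365.4 262.3] [[358.0, 261.0], [359.5, 257.79998779296875], [372.8999938964844, 264.0], [371.3999938964844, 267.20001220703125]]
scene h black 915 [378.9 281. ] [[343.8999938964844, 273.0], [358.3999938964844, 246.1999969482422], [410.70001220703125, 274.5], [396.20001220703125, 301.29998779296875]]
```

View pics/crop.png

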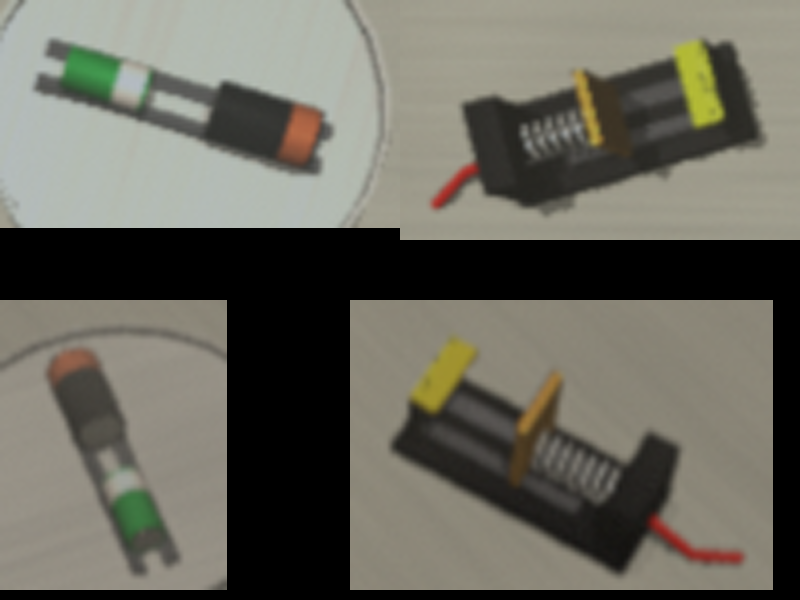

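The crop confirms it: black cell with a copper nub end, and the holder's lip and brass plate are clear. Next I compute the poses.

Run:
```python
from h import *
D={n:dict(np.load(f"pics/{n}0.npz")) for n in("top","scene")}
t,s=D["top"],D["scene"]
mid=lambda a,b:(np.array(a)+np.array(b))/2
def tri(pt,ps):
    A=[];b=[]
    for d,p in((t,pt),(s,ps)):
        T=d["world_from_camera"]; r=T[:3,:3]@np.linalg.solve(d["mtx"],[*p,1.]); r/=np.linalg.norm(r); P=np.eye(3)-np.outer(r,r); A.append(P); b.append(P@T[:3,3])
    return np.linalg.lstsq(np.vstack(A),np.hstack(b),rcond=None)[0].round(4)
# cell
fl=mid([387.4,165.9],[391.8,151.2]); nb=mid([415,173.0],[419.4,159.8]); ax=(nb-fl)/np.linalg.norm(nb-fl)
fl=fl-.5*ax; nb=nb+.5*ax
F=ray(t,*fl,.008); N=ray(t,*nb,.040); v=(F-N)[:2]; print("cell F,N",F.round(4),N.round(4),"len",np.linalg.norm(v),"yaw",np.degrees(np.arctan2(v[1],v[0])),"mid",mid(F,N).round(4))
sn=mid([246.4,174.8],[254.4,170.8]); sf=mid([264.7,191.3],[254.2,195.8]);a=(sf-sn)/np.linalg.norm(sf-sn)
print("scene N,F",ray(s,*(sn-.5*a),.023).round(4),ray(s,*(sf+.5*a),.02).round(4))
g=ray(t,358.4,148.6,.02);print("green part",g.round(4))
# holder: lip inner edge (left in top, right in scene), brass upper edge
q=lambda d,p,z:ray(d,*p,z).round(4)
L=[q(t,(232,166.8),.052),q(t,(237.7,187),.052)]; L2=[q(t,(240.9,164.4),.052),q(t,(246.7,184.4),.052)]
B=[q(t,(209.5,172.7),.072),q(t,(213.8,190.6),.072)]
for n,e in(("lip in",L),("lip out",L2),("brass",B)):
    w=e[1]-e[0];print(n,*e,"w",np.linalg.norm(w).round(4),"yaw",np.degrees(np.arctan2(-w[0],w[1])).round(1),mid(*e).round(4))
print("scene lip in",q(s,(358.6,247.3),.052), "far",q(s,(363.9,251.8),.052),"near",q(s,(353.4,265.9),.052),q(s,(347.4,261.6),.052))
print("tri lip",tri((239.3,175.7),(355.4,256.7)))
for p in([.0],):pass
```

```text
cell F,N [ 0.5841 -0.2501  0.008 ] [ 0.5603 -0.3046  0.04  ] len 0.05942976050196014 yaw 66.41606569310272 mid [ 0.5722 -0.2773  0.024 ]
scene N,F [ 0.5604 -0.3186  0.023 ] [ 0.5839 -0.2443  0.02  ]
green part [ 0.6029 -0.1823  0.02  ]
lip in [0.5555 0.0834 0.052 ] [0.513  0.0699 0.052 ] w 0.0446 yaw 107.6 [0.5342 0.0766 0.052 ]
lip out [0.5607 0.0648 0.052 ] [0.5186 0.0512 0.052 ] w 0.0442 yaw 107.9 [0.5396 0.058  0.052 ]
brass [0.5394 0.1234 0.072 ] [0.5027 0.1131 0.072 ] w 0.0381 yaw 105.7 [0.521  0.1182 0.072 ]
scene lip in [0.5166 0.0554 0.052 ] far [0.5157 0.0723 0.052 ] near [0.5592 0.0841 0.052 ] [0.5619 0.0671 0.052 ]
tri lip [0.5376 0.068  0.0486]
```

```bash
cat >> h.py <<'E'
from scipy.spatial.transform import Rotation as Ro
def go(*tg):
    s=arm.get_state(); p=np.array(s["ee_pos"]); r=Ro.from_euler("xyz",s["orientation"])
    print("t",s["t"],"p",p.round(4),"rpy",np.degrees(s["orientation"]).round(2),"F",np.round(s["force"],1),"gap",round(s["finger_gap"],4))
    for x,y,z,yaw in tg:
        R=Ro.from_euler("xyz",[180,0,yaw],degrees=True)
        print("row",(r.inv().apply(np.array([x,y,z])-p)).round(4).tolist(),(np.degrees((r.inv()*R).as_rotvec())/5).round(2).tolist())
E
python3 -c "
from h import *
go((.5722,-.2775,.12,72.3),(.5722,-.2775,.021,72.3))"
```

```text
t 0.1 p [ 0.1687 -0.6531  0.2328] rpy [-1.7991e+02  1.0000e-02  1.4480e+01] F [0.9 0.7 0.7] gap 0.0881
row [0.4846, -0.2625, 0.1132] [-0.02, -0.01, -11.56]
row [0.4847, -0.2624, 0.2122] [-0.02, -0.01, -11.56]
```

Call:
move_arm(deltas=[[[0.03,-0.016,0.0,0,0,-0.7],[0.07,-0.038,0.01,0,0,-1.8],[0.11,-0.06,0.02,0,0,-2.9],[0.15,-0.082,0.03,0,0,-4],[0.19,-0.104,0.04,0,0,-5],[0.23,-0.126,0.05,0,0,-6],[0.27,-0.148,0.06,0,0,-7],[0.31,-0.17,0.07,0,0,-8],[0.35,-0.192,0.08,0,0,-9],[0.39,-0.213,0.09,0,0,-10],[0.43,-0.235,0.1,0,0,-11],[0.465,-0.252,0.113,0,0,-11.56]]], gripper=1)

```text
t: 1.3
ee_pos: [0.5577, -0.2909, 0.1203]
orientation: [3.141, -0.001, 1.266]
force: [1.1, -0.1, -0.1]
finger_gap: 0.088
```

Call:
move_arm(deltas=[[[0.02,0,0,0,0,0],[0.02,0,0,0,0,0],[0.02,0,0,0,0,0]]])

```text
t: 1.6
ee_pos: [0.5616, -0.2747, 0.1204]
orientation: [-3.141, 0.001, 1.262]
force: [-0.2, -0.4, -0.6]
finger_gap: 0.0879
```

```bash
python3 -c "
from h import *
go((.5722,-.2775,.12,72.3),(.5722,-.2775,.021,72.3))
d=snap('scene','pics/s1.png'); d2=snap('top','pics/t1.png')
a=cv2.imread('pics/s1.png')[120:260,170:350]; cv2.imwrite('pics/s1c.png',cv2.resize(a,None,fx=4,fy=4,interpolation=cv2.INTER_CUBIC))"
```

```text
t 1.6 p [ 0.5616 -0.2747  0.1204] rpy [-1.7996e+02  4.0000e-02  7.2300e+01] F [-0.2 -0.4 -0.6] gap 0.0879
row [0.0005, 0.011, 0.0004] [-0.01, 0.01, -0.0]
row [0.0006, 0.011, 0.0994] [-0.01, 0.01, -0.0]
```

View pics/s1c.png

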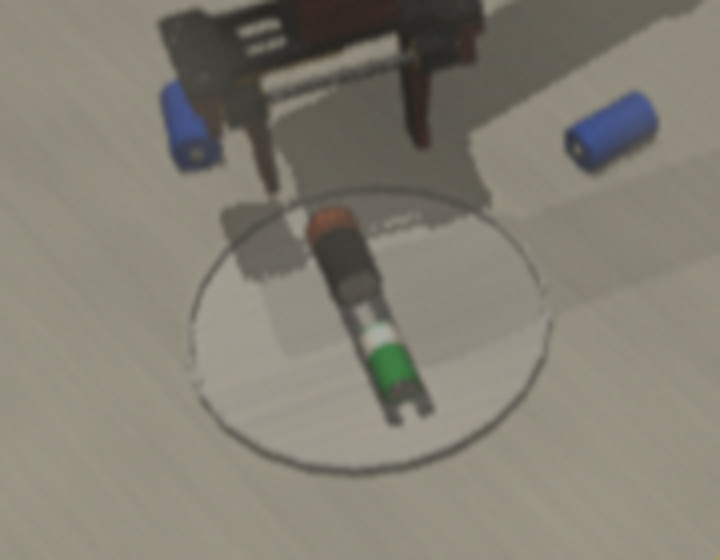

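The crop shows the gripper above the tray, with the jaws straddling the cell's axis and nothing in the fingers' way. The cell (black at crop (345,260)) and the green cell have not moved.

Call:
move_arm(deltas=[[[0,0.011,0.015,0,0,0],[0,0.011,0.035,0,0,0],[0,0.011,0.055,0,0,0],[0,0.011,0.075,0,0,0],[0,0.011,0.09,0,0,0],[0,0.011,0.099,0,0,0],[0,0.011,0.099,0,0,0],[0,0.011,0.099,0,0,0]]])

```text
t: 2.5
ee_pos: [0.5729, -0.278, 0.0222]
orientation: [3.141, 0.0, 1.261]
force: [0.8, 0.7, -0.2]
finger_gap: 0.0876
```

Call:
move_arm(deltas=[[[0,0,0,0,0,0],[0,0,0,0,0,0],[0,0,0,0,0,0],[0,0,0,0,0,0],[0,0,0,0,0,0],[0,0,0,0,0,0],[0,0,0,0,0,0],[0,0,0,0,0,0]]], gripper=0.3, newtons=40)

```text
t: 3.3
ee_pos: [0.5722, -0.2774, 0.0216]
orientation: [-3.141, 0.0, 1.262]
force: [-0.9, 0.8, 1.7]
finger_gap: 0.0335
```

```bash
python3 -c "
from h import *
go((.5722,-.2775,.12,72.3))
d=snap('scene','pics/s2.png')
a=cv2.imread('pics/s2.png')[130:240,190:320]; cv2.imwrite('pics/s2c.png',cv2.resize(a,None,fx=5,fy=5,interpolation=cv2.INTER_CUBIC))"
```

```text
t 3.3 p [ 0.5722 -0.2774  0.0216] rpy [-179.95    0.     72.29] F [-0.9  0.8  1.7] gap 0.0335
row [-0.0001, -0.0001, -0.0984] [-0.01, 0.0, -0.0]
```

View pics/s2c.png

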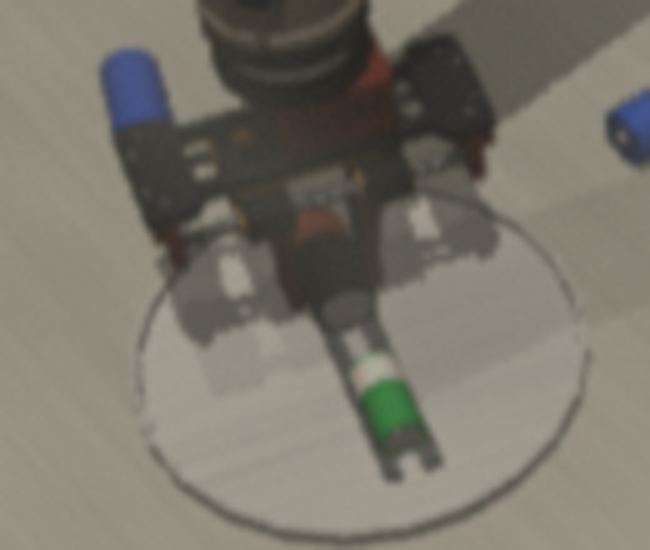

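The jaws hold the cell (gap 33.5 mm) and the green cell is undisturbed at crop (390,400). Lift and measure the grasp.

Call:
move_arm(deltas=[[[0,0,-0.01,0,0,0],[0,0,-0.03,0,0,0],[0,0,-0.06,0,0,0],[0,0,-0.09,0,0,0],[0,0,-0.11,0,0,0],[0,0,-0.12,0,0,0],[0,0,-0.12,0,0,0]]])

```text
t: 4.05
ee_pos: [0.5735, -0.2779, 0.1433]
orientation: [3.139, 0.0, 1.261]
force: [0.0, -0.7, -2.3]
finger_gap: 0.0333
```

```bash
python3 -c "
from h import *
go((.5356,.075,.12,107.5))"
```

```text
t 4.05 p [ 0.5735 -0.2779  0.1433] rpy [1.7983e+02 2.0000e-02 7.2270e+01] F [ 0.  -0.7 -2.3] gap 0.0333
row [0.3246, -0.1436, 0.0228] [0.03, 0.01, -7.05]
```

Call:
move_arm(deltas=[[[0.015,-0.007,0,0,0,-0.4],[0.045,-0.02,0,0,0,-1.1],[0.08,-0.036,0,0,0,-1.9],[0.115,-0.051,0,0,0,-2.7],[0.15,-0.067,0,0,0,-3.5],[0.185,-0.082,0.002,0,0,-4.3],[0.22,-0.098,0.006,0,0,-5.1],[0.255,-0.113,0.01,0,0,-5.8],[0.285,-0.126,0.015,0,0,-6.4],[0.31,-0.137,0.02,0,0,-6.85],[0.322,-0.143,0.023,0,0,-7.05],[0.3245,-0.1436,0.023,0,0,-7.05]]])

```text
t: 5.25
ee_pos: [0.5328, 0.0773, 0.1175]
orientation: [-3.139, -0.001, 1.881]
force: [-0.1, -0.3, -1.2]
finger_gap: 0.0329
```

Call:
move_arm(deltas=[[[0,0,0,0,0,0],[0,0,0,0,0,0]]])

```text
t: 5.45
ee_pos: [0.5347, 0.0735, 0.1185]
orientation: [-3.141, 0.001, 1.874]
force: [0.7, 0.0, -0.1]
finger_gap: 0.0331
```

```bash
python3 -c "
from h import *
go((.5356,.075,.12,107.5),(.5356,.075,.0701,107.5))
snap('top','pics/t3.png');d=snap('scene','pics/s3.png')
a=cv2.resize(cv2.imread('pics/s3.png')[190:310,300:440],None,fx=4,fy=4,interpolation=cv2.INTER_CUBIC)
cv2.imwrite('pics/s3c.png',a)
# expected ends at cell centre under TCP
s=arm.get_state();p=np.array(s['ee_pos']);u=np.array([np.cos(s['orientation'][2]),np.sin(s['orientation'][2]),0])
for k in(.0305,-.0305):print((proj(d,p+[0,0,.0014]+k*u)-[300,190])*4)
"
```

```text
t 5.45 p [0.5347 0.0735 0.1185] rpy [-1.7997e+02  5.0000e-02  1.0739e+02] F [ 0.7  0.  -0.1] gap 0.0331
row [0.0012, 0.0013, -0.0015] [-0.01, 0.01, -0.02]
row [0.0012, 0.0013, 0.0484] [-0.01, 0.01, -0.02]
[288.4285283  225.53791256]
[190.51987441 175.76023005]
```

View pics/s3c.png

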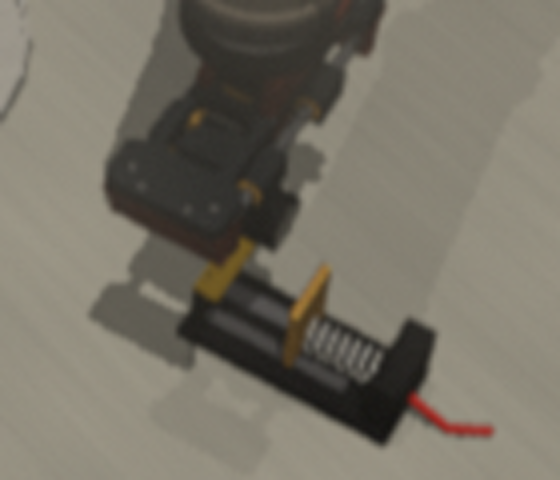

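The crop shows the gripped cell's flat end at about (272,215), where I predicted (288,225). I'll enlarge and brighten it to check the offset.

```bash
python3 -c "
from h import *
out=[]
s=arm.get_state();p=np.array(s['ee_pos']);y=s['orientation'][2];u=np.array([np.cos(y),np.sin(y),0]);w=np.array([-u[1],u[0],0])
for n,(a,b,c,e) in (('s3',(345,220,395,260)),('t3',(205,150,265,198))):
    d=dict(np.load(f'pics/{n}.npz'));im=cv2.imread(f'pics/{n}.png')[b:e,a:c]
    im=cv2.convertScaleAbs(cv2.resize(im,None,fx=8,fy=8,interpolation=cv2.INTER_CUBIC),alpha=2.2)
    im2=im.copy()
    for k in(.0305,):
        pts=np.array([((proj(d,p+[0,0,.0014]+k*u+.017*(np.cos(t)*w+np.sin(t)*np.array([0,0,1])))-[a,b]+.5)*8) for t in np.linspace(0,6.3,40)])
        cv2.polylines(im2,[pts.astype(int)],True,(0,255,255),1)
    out.append(im if 0 else np.vstack([im,im2])[:600] if n=='s3' else np.vstack([im2])[:600])
H=600;cv=np.zeros((640,400+480,3),np.uint8);cv[:out[0].shape[0],:400]=out[0];cv[:out[1].shape[0],400:]=out[1]
cv2.imwrite('pics/c4.png',cv2.resize(cv[:600],(800,545)))"
```

```text
(no output)
```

View pics/c4.png

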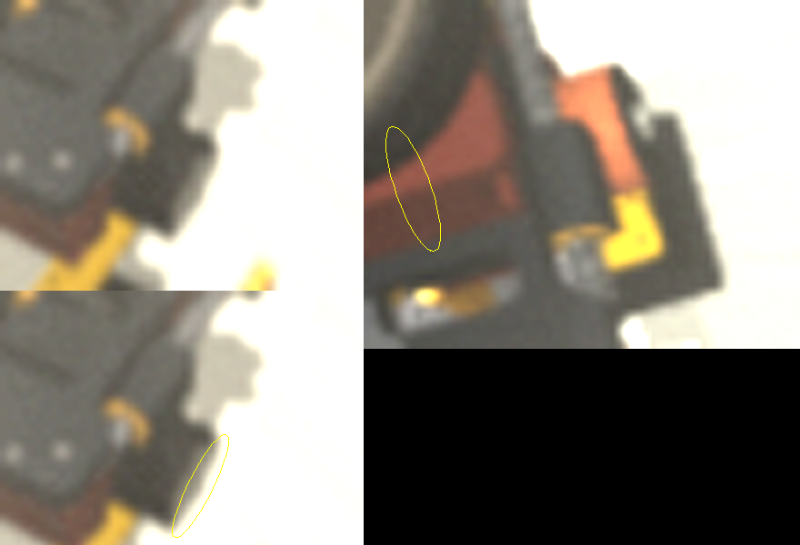

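The flat end lies within about 3 mm of the prediction, with the cell level and slightly behind the TCP. That is within the entry window, so I bring it down to lip-clearing height.

Call:
move_arm(deltas=[[[0,0.001,0.01,0,0,0],[0,0.001,0.025,0,0,0],[0,0.001,0.038,0,0,0],[0,0.001,0.045,0,0,0],[0,0.001,0.048,0,0,0],[0,0.001,0.048,0,0,0],[0,0.001,0.048,0,0,0]]])

```text
t: 6.25
ee_pos: [0.5358, 0.0758, 0.0709]
orientation: [3.141, 0.0, 1.877]
force: [0.1, -0.0, -1.8]
finger_gap: 0.0331
```

```bash
python3 -c "
from h import *
o=np.array([.526,.1055]);a=np.radians(107.5);u=np.array([np.cos(a),np.sin(a)])
d=dict(np.load('pics/t3.npz'));n=ray(d,241.9,167.9,.132);print('nub edge holder x rel TCP',(n[:2]-[.5347,.0735])@u)
P=o+.0125*u
go((*P,.0703,107.5),(*P,.028,107.5))
"
```

```text
nub edge holder x rel TCP -0.03157443791141701
t 6.25 p [0.5358 0.0758 0.0709] rpy [179.97   0.   107.55] F [ 0.1 -0.  -1.8] gap 0.0331
row [0.0438, -0.0003, 0.0006] [0.01, 0.0, 0.01]
row [0.0438, -0.0004, 0.0429] [0.01, 0.0, 0.01]
```

Call:
move_arm(deltas=[[[0.005,0,0.0005,0,0,0],[0.01,0,0.0005,0,0,0],[0.015,0,0.0005,0,0,0],[0.02,0,0.0005,0,0,0],[0.025,0,0.0005,0,0,0],[0.03,0,0.0005,0,0,0],[0.035,0,0.0005,0,0,0],[0.04,0,0.0005,0,0,0],[0.043,0,0.0005,0,0,0],[0.045,0,0.0005,0,0,0],[0.045,0,0.0005,0,0,0],[0.045,0,0.0005,0,0,0]]])

```text
t: 7.45
ee_pos: [0.5224, 0.1181, 0.0703]
orientation: [3.141, 0.001, 1.876]
force: [2.7, -4.9, 1.4]
finger_gap: 0.0335
```

```bash
python3 -c "
from h import *
o=np.array([.526,.1055]);a=np.radians(107.5);u=np.array([np.cos(a),np.sin(a)])
P=o+.0140*u
s=arm.get_state();print('Fx holder',np.dot(s['force'][:2],u),'TCP x',(np.array(s['ee_pos'][:2])-o)@u)
go((*P,.028,107.5))
d=snap('scene','pics/s5.png');d2=snap('top','pics/t5.png')
A=cv2.convertScaleAbs(cv2.resize(d['pixels'][220:310,335:435,::-1],None,fx=5,fy=5,interpolation=cv2.INTER_CUBIC),alpha=1.6)
B=cv2.convertScaleAbs(cv2.resize(d2['pixels'][150:210,170:270,::-1],None,fx=3,fy=3,interpolation=cv2.INTER_CUBIC),alpha=1.6)
cv=np.zeros((450,800,3),np.uint8);cv[:,:500]=A;cv[:180,500:]=B;cv2.imwrite('pics/c5.png',cv)
"
```

```text
Fx holder -5.498017753657588 TCP x 0.01305432523702241
t 7.45 p [0.5224 0.1181 0.0703] rpy [1.7997e+02 5.0000e-02 1.0751e+02] F [ 2.7 -4.9  1.4] gap 0.0335
row [0.001, -0.0004, 0.0423] [0.01, 0.01, 0.0]
```

View pics/c5.png

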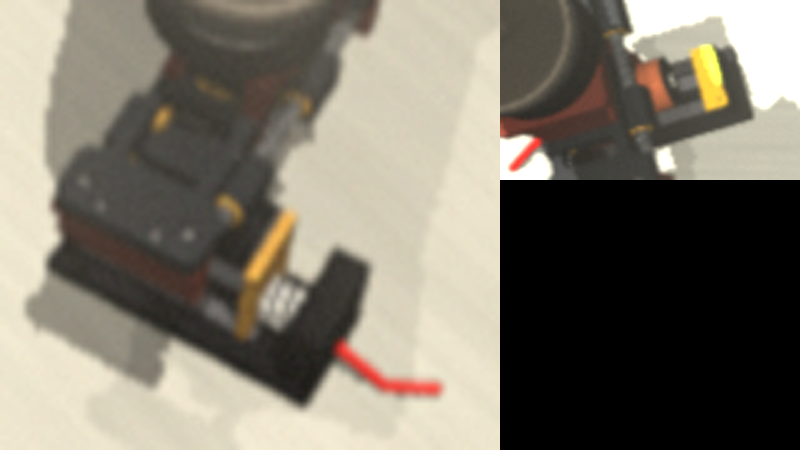

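The flat end bears on the plate: spring reaction is 5.5 N, about 27 mm of push-back, which puts the cell's centre near x = +10 mm. The copper end (665,85) is clear of the lip (700,80). Now straight down.

Call:
move_arm(deltas=[[[0.0005,0,0.004,0,0,0],[0.0005,0,0.009,0,0,0],[0.0005,0,0.014,0,0,0],[0.0005,0,0.019,0,0,0],[0.0005,0,0.024,0,0,0],[0.0005,0,0.029,0,0,0],[0.0005,0,0.033,0,0,0],[0.0005,0,0.036,0,0,0],[0.0005,0,0.039,0,0,0],[0.0005,0,0.041,0,0,0],[0.0005,0,0.042,0,0,0],[0.0005,0,0.042,0,0,0]]])

```text
t: 8.75
ee_pos: [0.5216, 0.1182, 0.028]
orientation: [-3.14, 0.001, 1.876]
force: [0.9, -5.9, 0.8]
finger_gap: 0.033
```

```bash
python3 -c "
from h import *
s=arm.get_state();a=np.radians(107.5);u=np.array([np.cos(a),np.sin(a)])
print('Fx',np.dot(s['force'][:2],u),'x',(np.array(s['ee_pos'][:2])-[.526,.1055])@u);go()
d=snap('scene','pics/s6.png');d2=snap('top','pics/t6.png')
A=cv2.convertScaleAbs(cv2.resize(d['pixels'][220:310,335:435,::-1],None,fx=5,fy=5,interpolation=cv2.INTER_CUBIC),alpha=1.6)
B=cv2.convertScaleAbs(cv2.resize(d2['pixels'][150:210,170:270,::-1],None,fx=3,fy=3,interpolation=cv2.INTER_CUBIC),alpha=1.6)
cv=np.zeros((450,800,3),np.uint8);cv[:,:500]=A;cv[:180,500:]=B;cv2.imwrite('pics/c6.png',cv)
"
```

```text
Fx -5.906673723815218 x 0.013399995375114318
t 8.75 p [0.5216 0.1182 0.028 ] rpy [-1.7993e+02  6.0000e-02  1.0749e+02] F [ 0.9 -5.9  0.8] gap 0.033
```

View pics/c6.png

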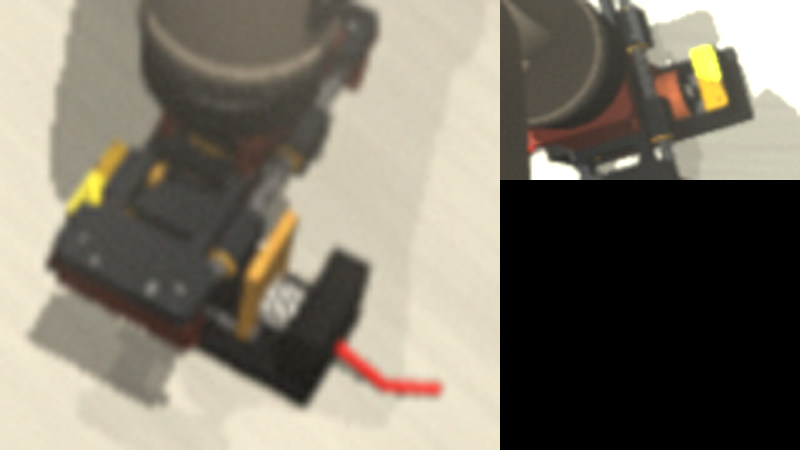

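The cell is down inside the holder with the plate still pushed back and its copper end short of the lip. I lower gently until I feel the rails, then release.

Call:
move_arm(deltas=[[[0,0,0.0005,0,0,0],[0,0,0.001,0,0,0],[0,0,0.0015,0,0,0],[0,0,0.0015,0,0,0]]])

```text
t: 9.25
ee_pos: [0.5219, 0.1182, 0.0277]
orientation: [-3.141, 0.002, 1.876]
force: [-1.9, -6.9, 13.2]
finger_gap: 0.0333
```

The rails are reached (13 N up). Release.

Call:
move_arm(deltas=[[[0,0,0,0,0,0],[0,0,0,0,0,0],[0,0,0,0,0,0],[0,0,0,0,0,0],[0,0,0,0,0,0],[0,0,0,0,0,0],[0,0,0,0,0,0],[0,0,0,0,0,0],[0,0,0,0,0,0],[0,0,0,0,0,0]]], gripper=1)

```text
t: 10.25
ee_pos: [0.5219, 0.1189, 0.0267]
orientation: [3.142, 0.0, 1.877]
force: [-0.4, -0.1, -0.1]
finger_gap: 0.088
```

Call:
move_arm(deltas=[[[0,0,-0.005,0,0,0],[0,0,-0.02,0,0,0],[0,0,-0.05,0,0,0],[0,0,-0.08,0,0,0],[0,0,-0.11,0,0,0],[-0.04,0,-0.12,0,0,0],[-0.08,0,-0.12,0,0,0],[-0.12,0,-0.12,0,0,0],[-0.16,0,-0.12,0,0,0],[-0.2,0,-0.12,0,0,0],[-0.23,0,-0.12,0,0,0],[-0.24,0,-0.12,0,0,0]]])

```text
t: 11.45
ee_pos: [0.5946, -0.1142, 0.1477]
orientation: [3.141, 0.002, 1.872]
force: [-0.5, -0.2, -0.1]
finger_gap: 0.0874
```

```bash
python3 -c "
from h import *
go()
d=snap('scene','pics/s7.png');d2=snap('top','pics/t7.png')
A=cv2.convertScaleAbs(cv2.resize(d['pixels'][220:310,335:435,::-1],None,fx=4,fy=4,interpolation=cv2.INTER_CUBIC),alpha=1.6)
B=cv2.convertScaleAbs(cv2.resize(d2['pixels'][150:220,170:270,::-1],None,fx=4,fy=4,interpolation=cv2.INTER_CUBIC),alpha=1.6)
C=cv2.resize(d['pixels'][:,:,::-1],(320,200))
cv=np.zeros((560,800,3),np.uint8);cv[:360,:400]=A;cv[:280,400:]=B;cv[360:,:320]=C;cv2.imwrite('pics/c7.png',cv)
"
```

```text
t 11.45 p [ 0.5946 -0.1142  0.1477] rpy [1.7996e+02 1.0000e-01 1.0723e+02] F [-0.5 -0.2 -0.1] gap 0.0874
```

View pics/c7.png

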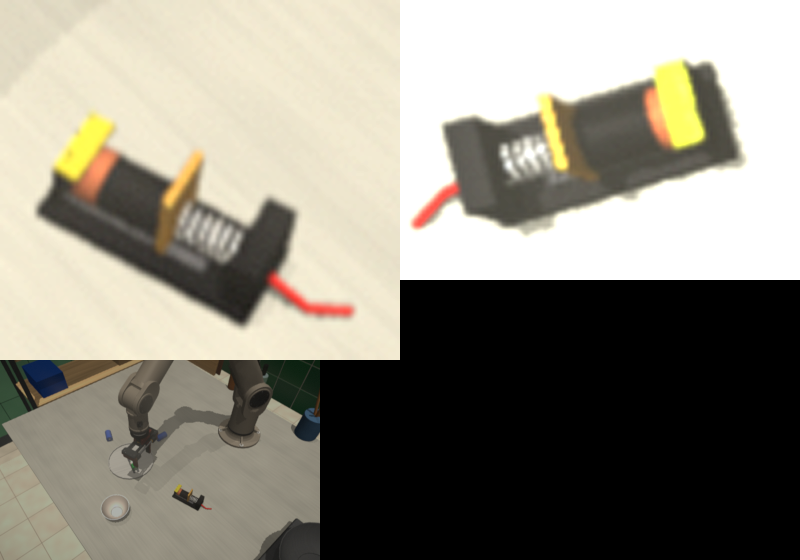

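The cell lies along the rails, with its copper end under the lip and the plate against its flat end. I check the plate's push-back in numbers, then the green cell.

```bash
python3 -c "
from h import *
a=np.radians(107.5);u=np.array([np.cos(a),np.sin(a)])
def m(n,lo,hi,box,z):
    d=dict(np.load(f'pics/{n}.npz'));h=cv2.cvtColor(d['pixels'],cv2.COLOR_RGB2HSV);w=cv2.inRange(h,lo,hi);k=np.zeros_like(w);x0,y0,x1,y1=box;k[y0:y1,x0:x1]=w[y0:y1,x0:x1]
    q=np.argwhere(k)[:,::-1].mean(0);return ray(d,*q,z)[:2],int((k>0).sum())
for A,B,bx in(('top0','t7',(195,165,225,200)),('scene0','s7',(366,250,390,280))):
    p,q=m(A,(12,130,80),(24,255,255),bx,.07),m(B,(12,130,80),(24,255,255),bx,.07);print(A,'plate shift',(q[0]-p[0])@u,p[1],q[1])
for A,B,bx in(('top0','t7',(335,130,380,170)),('scene0','s7',(255,195,285,225))):
    print('green',m(A,(45,100,40),(85,255,255),bx,.02),m(B,(45,100,40),(85,255,255),bx,.02))
"
```

```text
top0 plate shift 0.0079993492079596 56 59
scene0 plate shift 0.009010598861041046 48 64
green (array([ 0.60286622, -0.18213988]), 126) (array([nan, nan]), 0)
green (array([ 0.60151736, -0.18780783]), 62) (array([ 0.60666117, -0.18932548]), 28)<string>:6: RuntimeWarning: Mean of empty slice.
  ret = um.true_divide(
```

The plate's push-back is 8–9 mm, so the cell is home. The arm partly hides the green cell, so I step aside and check it.

Call:
move_arm(deltas=[[[0.0,0.02,-0.03,0,0,0],[0.0,0.05,-0.06,0,0,0],[0.0,0.09,-0.09,0,0,0],[0.0,0.13,-0.1,0,0,0],[0,0.17,-0.1,0,0,0],[0,0.2,-0.1,0,0,0],[0,0.21,-0.1,0,0,0],[0,0.21,-0.1,0,0,0]]])

```text
t: 12.35
ee_pos: [0.7946, -0.0416, 0.2462]
orientation: [3.141, -0.003, 1.882]
force: [-0.9, -0.5, 0.2]
finger_gap: 0.0873
```

```bash
python3 -c "
from h import *
go()
for n,A,bx in(('top','top0',(335,130,380,170)),('scene','scene0',(255,195,285,225))):
    for d in(dict(np.load(f'pics/{A}.npz')),snap(n,f'pics/{n}9.png')):
        w=cv2.inRange(cv2.cvtColor(d['pixels'],cv2.COLOR_RGB2HSV),(45,100,40),(85,255,255));x0,y0,x1,y1=bx;k=np.argwhere(w[y0:y1,x0:x1])
        print(n,len(k),k.mean(0)[::-1]+[x0,y0] if len(k) else None)
a=np.hstack([cv2.imread('pics/top9.png')[120:220,160:440]]);cv2.imwrite('pics/c9.png',cv2.resize(a,None,fx=2.8,fy=2.8))
"
```

```text
t 12.35 p [ 0.7946 -0.0416  0.2462] rpy [ 1.7999e+02 -1.7000e-01  1.0782e+02] F [-0.9 -0.5  0.2] gap 0.0873
top 126 [358.33333333 148.5952381 ]
top 0 None
scene 62 [267.19354839 210.83870968]
scene 42 [267.02380952 210.5952381 ]
```

View pics/c9.png

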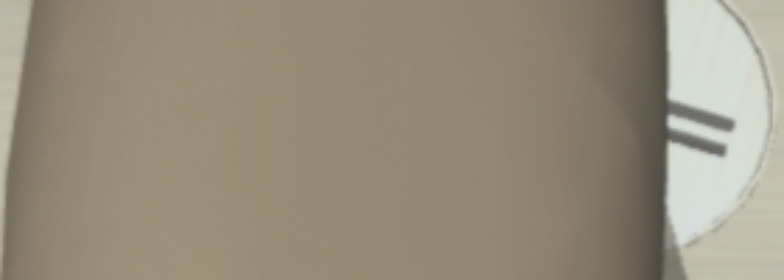

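The arm blocks the top view here, leaving only the emptied rail ends visible. In the scene view the green cell's centroid is unchanged (267.0,210.6 against 267.2,210.8). Hand in.

```bash
python3 -c "
from h import *
print(ticket.sign_off())"
```

```text
the job is handed in; nothing more can be done
None
```

The cell is home in the holder and the job is handed in, at about 12.5 s of the 43 s allowed. I gripped the black, copper-banded cell and pressed its flat end on the spring plate above the lip. At 5.5 N the plate was pushed back about 27 mm. I then took the cell straight down onto the rails (13 N contact) and let go, so the spring slid it home.

**Cell:** The last clear pictures of the holder show it lying along the rails, with its copper end under the yellow lip. The plate's push-back measured 8.0 mm in the top view and 9.0 mm in the scene view, against 8 mm expected.

**Robot:** The gripper was open and well clear of everything, with the force reading near zero.

**Green cell:** In the last scene view its centroid was within 0.3 px of the start. Fewer of its pixels counted as green there (42 against 62), and I did not check why. I could not confirm it in the top view because the arm was in the way. An earlier scene reading differed by about 5 mm; the arm was partly hiding the cell then.

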